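# Make up an oiling kit with a tray from the nested stack

### The arm

A 7-joint arm with a two-finger parallel gripper is mounted at the origin on a cart in front of the work surface, level with it; the furniture and walls round the work are solid. World frame = base frame: x ahead of the robot, y to its left, z up, the work surface at z = 0. Lengths are in m, angles in rad, forces in N, time in s.
With the tool pointing down it reaches from about 0.4 to 0.85 m from the base axis. Payload 4.5 kg.
Tool frame: the origin (TCP) lies at the very end of the fingers, on their centre line; the grasp point (between the pads) lies 19 mm behind it (r.grip_depth is the z of the grasp point in the tool frame, in m); z points along the fingers, y is the line along which they close (so a half turn about z gives the same grasp; the last joint's range is limited). The gripper opens to 88 mm and grips with 3 to 60 N. Pads are 18 mm wide; open, the fingers measure 123 mm over their backs; the gripper's body (75 mm by 187 mm) begins 45 mm behind the grasp point.
Start: joints at [-1.166, 0.689, -0.195, 1.565, 0.157, 0.902, -0.215], TCP at [0.226, 0.583, 0.239] pointing down, gripper open.
Joint ranges: [-3.01, 3.01], [-0.46, 2.08], [-1.47, 1.51], [0.13, 2.56], [-1, 4.14], [0.04, 2.09], [-2.66, 2.66]. Speed limits (rad/s): [2.57, 2.57, 3.14, 3.14, 3.14, 3.14, 3.14].

### API

Orientations are given as a unit quaternion [x, y, z, w].
In Python, from plant import r gives the robot as it stands.
- The arm moves only by the tool inch_along, called by a JSON object that holds its "fn" and its "kwargs". Schema: {"type":"object","properties":{"deltas":{"type":"array","items":{"type":"array","items":{"type":"array","items":{"type":"number"},"minItems":7,"maxItems":7},"minItems":1,"maxItems":10},"minItems":1,"maxItems":1},"clamp_n":{"type":"number"},"only":{"type":"string"},"quiet":{"type":"boolean"},"lines":{"type":"string"}},"required":["deltas"],"additionalProperties":false}. deltas is a list that holds a single list of rows (three levels of brackets), with 1 to 10 rows, each of 7 numbers: the opening from 0.0 (shut) to 1.0 (fully open), then dx, dy, dz in parts of the range, where 1.0 means 40 cm, then a rotation vector rx, ry, rz in shares of pi rad (1.0 is pi rad); each row is the pose to reach, as a shift and turn from the pose commanded when the call began, along the tool's axes at that moment; what a row does not reach only later rows make up. A row lasts 1/10 s, in which the tool goes at most 0.05 m and 0.15 rad, less where a joint would pass 70% of its speed; a pose out of reach is approached as far as the arm can. The fingers move at their own pace and stop on an object; clamp_n is the grip in N (left out, the last holds). Time passes only in rows, so rows that do not move let the fingers close. The tool returns the time, the measured TCP pose, the force, the opening and the grip force at its end. only (a regular expression) keeps the lines of the reply that match it, lines (a string "A,B") keeps lines A to B, and quiet returns only ok. No shift or turn number may pass 1 either way. Input that does not fit is refused with a message, and nothing moves.
- r.get_state(): the state, without advancing time (a new reading comes with each control period).
- r.snapshot(name): name is "side" or "top"; returns the picture (420x560x3 uint8, red, green, blue); there is no depth.
- r.camera_params(name): a dict with "fx", "fy", "cx", "cy" (pixels), "k1" (the pictures are not rectified: a ray, as slopes to the right and down, at radius r is drawn at 1 + k1 r^2 times it, then the intrinsics apply), "rvec" (rotation vector, rad) and "tvec" (3), from world to camera coordinates, as OpenCV has them. Camera axes: x right, y down, z forward; pixel columns grow to the right and rows downward; lengths in m; the calibration is good to about 2 mm. A picture is of the moment at which its call begins. camera_params takes no time and is no camera call.
- r.finish_job(): hands the job in; it is judged then, once.
The state is a dict: "clock": time; "q": joint angles; "qd": joint speeds; "joint_torque": joint torques, N m; "tool_pos": TCP position; "eef_rot": TCP orientation; "contact_force": force on the tool from outside, world axes, zero at the start; "moment": the same for the moment, N m; "opening": opening from 0.0 (shut) to 1.0 (fully open); "finger_force": force on a finger pad.
Only numpy, scipy, OpenCV 4.12 (cv2) and the standard library are available. Lean on these libraries where they do the work, as an engineer would, in place of code of your own. Each camera call takes 0.05 s, during which the arm holds its last target. There are 200 camera calls.

### The job

Make up an oiling kit on the grey kit board: lift just the top steel tray off the nested stack, without dragging up the tray under it, and set it flat on the board between the four corner stops. Then stand the brown dropper bottle and the vial with the white cap upright on the floor of that tray. Leave the other two trays nested where they are, and leave the vial with the blue cap alone.

Things in the scene. Friction and masses are not known exactly. Their poses are not given: they have to be found in the camera images.
- tray_top: top of three nested trays: pressed steel tray, 150 (own x) x 66 (own y) x 34 mm high, 0.12 kg, easily held across its 66 mm. Upright outer skirt all round from z 18 mm to the rim at z 34 mm; inside it the wall tapers to a foot 133 x 49 mm; inner floor 129 x 45 mm, 2 mm above the underside. Origin: centre of its underside.
- tray_mid: the next tray, same pressing, stays in the stack. Trays nest 16 mm apart with about 1 mm play: each skirt stands on the rim below, so the skirts make one smooth wall, and fingertips more than 16 mm below the top rim (which is 68 mm above the table) also grip this tray. Origin: its underside centre, 16 mm above the table.
- tray_low: the lowest tray, same pressing, loose on the table; stays there. Origin: its underside centre.
- kit_board: grey fixed board, 180 (own x) x 110 (own y) x 6 mm, with a low dark steel angle stop (8 mm above the board) at each corner of a 144 x 60 mm place at its centre, for the foot of a tray lying along the board's length. Origin: underside centre on the table.
- dropper_bottle: brown bottle with black cap, body 34 mm diameter up to 60 mm, cap 26 mm diameter, 70 mm high in all, 0.06 kg; origin at the underside centre, z up; to go in the tray
- vial_white: white bottle with white cap, body 26 mm diameter up to 52 mm, cap 20 mm diameter, 60 mm high in all, 0.05 kg; origin at the underside centre, z up; to go in the tray
- vial_blue: white bottle with blue cap, 26 mm diameter, 53 mm high; origin at the underside centre; not wanted, leave it standing where it is

How it is judged:
By the outcome, as a careful person would: the job done as asked, in the order asked, and still so for the second after the job is handed in, with the robot touching nothing.
It also fails if it takes over 72 s, if anything falls off the work surface, if the arm or the gripper's body presses on something with over 40 N, if the wrist force passes 120 N, or if a joint passes its speed limit or range.

## Working session

There is one attempt and no reset: what is moved stays moved. The work goes in short steps, Python scripts to look and compute and a tool call to move; the robot and the scene stay as the last step left them, time stands still between calls to the robot, and variables do not carry over. Pictures are saved under pics/ and viewed, at most 10 in all, crops included, and the job is handed in when it is done.

```bash
ls; mkdir -p pics; python3 - <<'E'
from plant import r
import cv2
for n in("side","top"):
    cv2.imwrite(f"pics/{n}0.png",r.snapshot(n)[:,:,::-1]); print(n,r.camera_params(n))
s=r.get_state();print(s["clock"],s["tool_pos"],s["eef_rot"],s["opening"])
E
```

```text
pics
plant.py
side {'fx': 515.0744034193693, 'fy': 515.0744034193693, 'cx': 275.21994115829176, 'cy': 198.62851231980045, 'k1': 0.04913108470964755, 'rvec': array([ 1.92644248, -0.20131527,  0.12299838]), 'tvec': array([-0.46383216,  0.10151178,  1.06771462])}
top {'fx': 517.3922214179905, 'fy': 517.3922214179905, 'cx': 285.91457725949897, 'cy': 213.51113105175227, 'k1': -0.06920015463805189, 'rvec': array([ 2.19141978, -2.00082231,  0.21517647]), 'tvec': array([0.01564197, 0.50647245, 1.34136719])}
0.1 [0.22630071 0.58198336 0.23799412] [ 1.84278783e-01  9.82873673e-01 -8.14169048e-04 -1.03103633e-04] 1.004766871754572
```

View pics/side0.png

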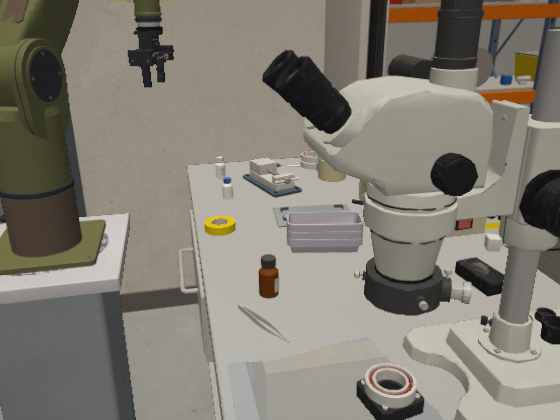

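View pics/top0.png

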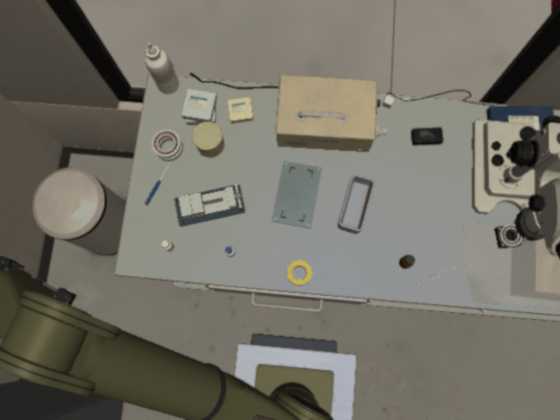

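Top view: the board is at (298,194), the stack at (356,204), the bottle at (407,261), the white vial at (167,245) and the blue vial at (230,251). In the side view the stack is at (325,231), the bottle at (269,277), the white vial at (221,167) and the blue vial at (228,188). Next I'll enlarge these areas.

```bash
cat > h.py <<'E'
import numpy as np, cv2
from plant import r
C={n:r.camera_params(n) for n in("side","top")}
def ray(n,u,v):
    c=C[n]; R=cv2.Rodrigues(c["rvec"])[0]
    K=np.array([[c["fx"],0,c["cx"]],[0,c["fy"],c["cy"]],[0,0,1]])
    p=cv2.undistortPoints(np.array([[[u,v]]],float),K,np.array([c["k1"],0,0,0,0]))[0,0]
    return -R.T@c["tvec"], R.T@np.array([p[0],p[1],1])
def plane(n,u,v,z):
    o,d=ray(n,u,v); return o+d*(z-o[2])/d[2]
def tri(a,b):
    o,d=ray("top",*a); p,e=ray("side",*b)
    s,t=np.linalg.lstsq(np.c_[d,-e],p-o,rcond=None)[0]
    A,B=o+s*d,p+t*e; return (A+B)/2,np.linalg.norm(A-B)
def proj(n,P):
    c=C[n];K=np.array([[c["fx"],0,c["cx"]],[0,c["fy"],c["cy"]],[0,0,1]])
    return cv2.projectPoints(np.array(P,float).reshape(-1,3),c["rvec"],c["tvec"],K,np.array([c["k1"],0,0,0,0]))[0][:,0]
E
python3 - <<'E'
import cv2,numpy as np
t=cv2.imread("pics/top0.png");s=cv2.imread("pics/side0.png")
def crop(i,x,y,w,h,k): return cv2.resize(i[y:y+h,x:x+w],None,fx=k,fy=k,interpolation=cv2.INTER_CUBIC)
a=crop(t,265,155,112,80,5); b=crop(s,265,195,112,60,5)
cv2.imwrite("pics/c1.png",crop(t,265,155,115,85,6)); cv2.imwrite("pics/c2.png",crop(s,265,198,110,60,7))
c=np.hstack([crop(t,150,230,36,36,7),crop(t,212,234,36,36,7),crop(t,390,243,36,36,7)])
d=np.hstack([crop(s,205,150,36,60,7),crop(s,251,245,36,60,7)])[:, :]
cv2.imwrite("pics/c3.png",c); cv2.imwrite("pics/c4.png",d)
E
```

```text
(no output)
```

View pics/c1.png

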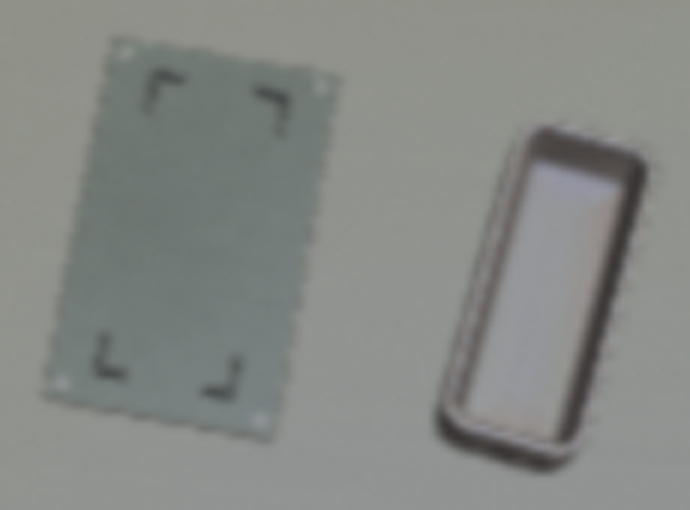

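View pics/c2.png

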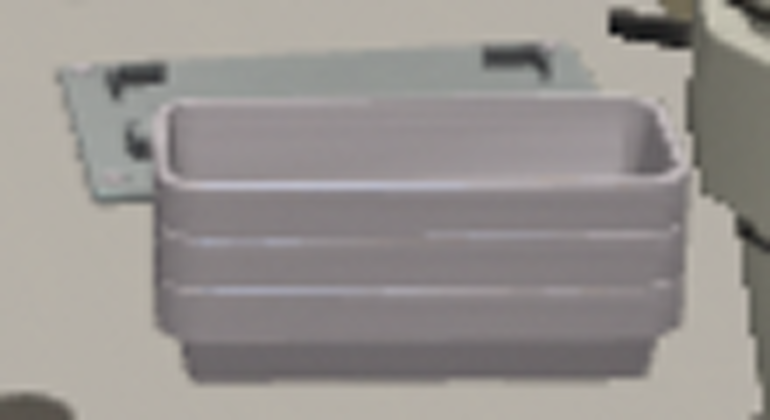

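The crops show the board corners at c1 px (112,37), (342,76), (270,440) and (42,400). The stack's rim corners in c1 are at about (527,122), (655,155), (572,460) and (440,418). In c2 the rim quad is (152,100)-(665,92)-(692,186)-(152,186).

```bash
python3 - <<'E'
import cv2,numpy as np
from h import *
f=lambda p,k,x,y:((p[0]+.5)/k-.5+x,(p[1]+.5)/k-.5+y)
B=[f(p,6,265,155) for p in[(112,37),(342,76),(270,440),(42,400)]]
def rep(name,px,z):
    P=np.array([plane("top",*p,z) for p in px]); print(name,P[:,:2].round(4).tolist(),"c",P.mean(0).round(4),"edges",[round(np.linalg.norm(P[i]-P[i-1]),4) for i in range(4)])
    d=(P[0]+P[1]-P[2]-P[3]);print(" yaw long",np.degrees(np.arctan2(d[1],d[0])))
rep("board",B,.006)
S=[f(p,6,265,155) for p in[(156,75),(291,95),(236,397),(97,374)]]
rep("stops",S,.010)
# heights
top=[f(p,6,265,155) for p in[(527,122),(655,155),(572,460),(440,418)]]
rep("rim",top,.068)
sd=[f(p,7,265,198) for p in[(665,92),(692,186),(152,186),(152,100)]]
for a,b in zip(top,sd): print("rimtri",[x.round(4) for x in tri(a,b)])
print("board tri TL/BL", tri(B[3],f((60,68),7,265,198)))
print("stops tri",[tri(S[0],f((545,45),7,265,198)),tri(S[3],f((112,68),7,265,198))])
print("cams",ray("top",280,200)[0],ray("side",280,200)[0])
t=cv2.imread("pics/top0.png");s=cv2.imread("pics/side0.png")
def crop(i,x,y,w,h,k): return cv2.resize(i[y:y+h,x:x+w],None,fx=k,fy=k,interpolation=cv2.INTER_CUBIC)
c=np.hstack([crop(t,150,230,36,36,6),crop(t,212,234,36,36,6),crop(t,390,243,36,36,6)])
d=np.hstack([crop(s,205,150,36,56,6),crop(s,251,248,36,56,6),np.zeros((336,216,3),np.uint8)])
cv2.imwrite("pics/c5.png",np.vstack([c,d]))
E
```

```text
board [[0.6678, 0.0846], [0.6583, -0.0263], [0.4791, -0.0065], [0.4885, 0.1007]] c [0.5734 0.0381 0.006 ] edges [np.float64(0.1801), np.float64(0.1114), np.float64(0.1802), np.float64(0.1076)]
 yaw long -5.714316384245455
stops [[0.6495, 0.0619], [0.6454, -0.0028], [0.4972, 0.0109], [0.5022, 0.0762]] c [0.5736 0.0366 0.01  ] edges [np.float64(0.148), np.float64(0.0648), np.float64(0.1488), np.float64(0.0654)]
 yaw long -5.426515289720125
rim [[0.624, -0.1094], [0.6137, -0.1683], [0.4699, -0.1391], [0.4836, -0.0795]] c [ 0.5478 -0.1241  0.068 ] edges [np.float64(0.1435), np.float64(0.0598), np.float64(0.1467), np.float64(0.0612)]
 yaw long -11.74042073947592
rimtri [array([ 0.6261, -0.1099,  0.068 ]), np.float64(0.0042)]
rimtri [array([ 0.6146, -0.1687,  0.0649]), np.float64(0.0)]
rimtri [array([ 0.469 , -0.1391,  0.0668]), np.float64(0.0024)]
rimtri [array([ 0.4824, -0.0794,  0.0674]), np.float64(0.0025)]
board tri TL/BL (array([0.48857044, 0.10061761, 0.00639407]), np.float64(0.00037947830702672624))
stops tri [(array([0.64924139, 0.06146253, 0.01525392]), np.float64(0.00277163015393622)), (array([0.50157795, 0.07597428, 0.01478922]), np.float64(0.0007408929839622782))]
cams [0.19947177 0.02606951 1.41970291] [ 0.26802669 -1.03571251  0.47002203]
```

View pics/c5.png

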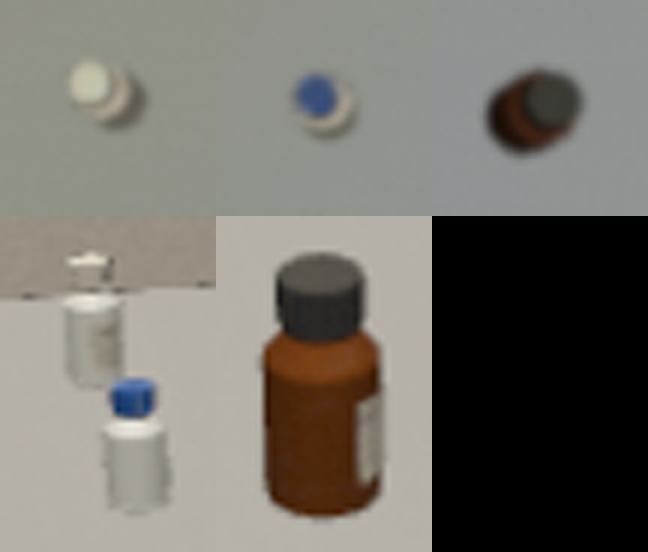

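White cap top: top panel (90,80), side panel (90,258). Brown bottle's cap top: top panel (553,97), side panel (321,273). Next I'll triangulate both and plan the tray grasp.

```bash
cat >> h.py <<'E'
from scipy.spatial.transform import Rotation as Ro
def delta(x,y,z,yaw):  # yaw(deg) of the tool y axis (mod 180)
    s=r.get_state(); R=Ro.from_quat(s["eef_rot"]); a=R.as_matrix()
    cur=np.degrees(np.arctan2(a[1,1],a[0,1])); d=(yaw-cur+90)%180-90
    t=np.radians(cur+d); yv=np.array([np.cos(t),np.sin(t),0]); zv=np.array([0,0,-1.])
    T=Ro.from_matrix(np.c_[np.cross(yv,zv),yv,zv])
    print("clk",round(s["clock"],2),"pos",np.round(s["tool_pos"],4),"yaw",cur.round(2),"d",(R.inv().apply(np.array([x,y,z])-s["tool_pos"])).round(4),"rot",(R.inv()*T).as_rotvec().round(4),"op",round(s["opening"],3),"F",np.round(s["contact_force"],1), "grip",s["finger_force"])
E
python3 - <<'E'
from h import *
f=lambda p,k,x,y:((p[0]+.5)/k-.5+x,(p[1]+.5)/k-.5+y)
print("white",tri(f((90,80),6,150,230),f((90,42),6,205,150)))
print("blue",tri(f((103,96),6,212,234),f((132,384-216-5),6,205,150)))
print("brown",tri(f((121,97),6,390,243),f((105,57),6,251,248)))
# base check: side body bottom centre
print("white base",plane("side",*f((95,385-216-3),6,205,150),0),"brown base",plane("side",*f((106,512-216-8),6,251,248),0))
delta(.548,-.124,.20,78.3); delta(.548,-.124,.056,78.3)
E
```

```text
white (array([0.39094188, 0.37646134, 0.06272426]), np.float64(0.0025786465881527387))
blue (array([0.39031825, 0.20392899, 0.05842115]), np.float64(0.0010308318016194029))
brown (array([ 0.406948  , -0.27419649,  0.07026013]), np.float64(0.0015924886630719736))
white base [0.3892014  0.37922835 0.        ] brown base [ 0.40408235 -0.28069613  0.        ]
clk 0.1 pos [0.2263 0.582  0.238 ] yaw 68.76 d [-0.5556 -0.5414  0.0389] rot [-0.0016 -0.     -0.1665] op 1.005 F [ 0.3 -0.4 -1. ] grip 0.0
clk 0.1 pos [0.2263 0.582  0.238 ] yaw 68.76 d [-0.5556 -0.5412  0.1829] rot [-0.0016 -0.     -0.1665] op 1.005 F [ 0.3 -0.4 -1. ] grip 0.0
```

Careful with the scale: shifts go in shares of 40 cm and turns go in shares of pi rad. That gives: -0.28 m is -0.7, -0.27 m is -0.675, -0.1 rad is -0.0318.

{"fn": "inch_along", "kwargs": {"deltas": [[[1, -0.7, -0.675, 0, 0, 0, -0.0318], [1, -0.7, -0.675, 0, 0, 0, -0.0318], [1, -0.7, -0.675, 0, 0, 0, -0.0318], [1, -0.7, -0.675, 0, 0, 0, -0.0318], [1, -0.7, -0.675, 0, 0, 0, -0.0318], [1, -0.7, -0.675, 0, 0, 0, -0.0318], [1, -0.7, -0.675, 0, 0, 0, -0.0318], [1, -0.7, -0.675, 0, 0, 0, -0.0318], [1, -0.7, -0.675, 0, 0, 0, -0.0318], [1, -0.7, -0.675, 0, 0, 0, -0.0318]]]}}

```text
clock: 1.1
tool_pos: [0.3899, 0.2289, 0.2386]
eef_rot: [0.136, 0.991, 0.0, -0.0]
contact_force: [-0.4, 0.7, -0.4]
opening: 0.997
finger_force: 0.0
```

```bash
python3 -c "from h import *;delta(.548,-.124,.16,78.3)"
```

```text
clk 1.1 pos [0.3899 0.2289 0.2386] yaw 74.34 d [-0.2475 -0.2971  0.0785] rot [ 0.0002 -0.0002 -0.069 ] op 0.997 F [-0.4  0.7 -0.4] grip 0.0
```

To row units: -0.297 m is -0.7425, -0.247 m is -0.6175, -0.069 rad is -0.022.

{"fn": "inch_along", "kwargs": {"deltas": [[[1, -0.6175, -0.7425, 0.195, 0, 0, -0.022], [1, -0.6175, -0.7425, 0.195, 0, 0, -0.022], [1, -0.6175, -0.7425, 0.195, 0, 0, -0.022], [1, -0.6175, -0.7425, 0.195, 0, 0, -0.022], [1, -0.6175, -0.7425, 0.195, 0, 0, -0.022], [1, -0.6175, -0.7425, 0.195, 0, 0, -0.022], [1, -0.6175, -0.7425, 0.195, 0, 0, -0.022], [1, -0.6175, -0.7425, 0.195, 0, 0, -0.022], [1, -0.6175, -0.7425, 0.195, 0, 0, -0.022], [1, -0.6175, -0.7425, 0.195, 0, 0, -0.022]]]}}

```text
clock: 2.1
tool_pos: [0.5487, -0.1213, 0.1601]
eef_rot: [0.1, 0.995, 0.001, -0.0]
contact_force: [-0.1, 1.1, -0.2]
opening: 1.0
finger_force: 0.0
```

```bash
python3 -c "
from h import *;delta(.548,-.124,.058,78.3)
t=r.snapshot('top');s=r.snapshot('side')
a=cv2.resize(t[150:250,260:400],None,fx=4,fy=4);b=cv2.resize(s[180:265,250:390],None,fx=4,fy=2.2)
cv2.imwrite('pics/a1.png',np.vstack([a,b])[:,:,::-1])"
```

```text
clk 2.1 pos [ 0.5487 -0.1213  0.1601] yaw 78.47 d [ 1.000e-04 -2.900e-03  1.021e-01] rot [ 0.0015 -0.0005  0.003 ] op 1.0 F [-0.1  1.1 -0.2] grip 0.0
```

View pics/a1.png

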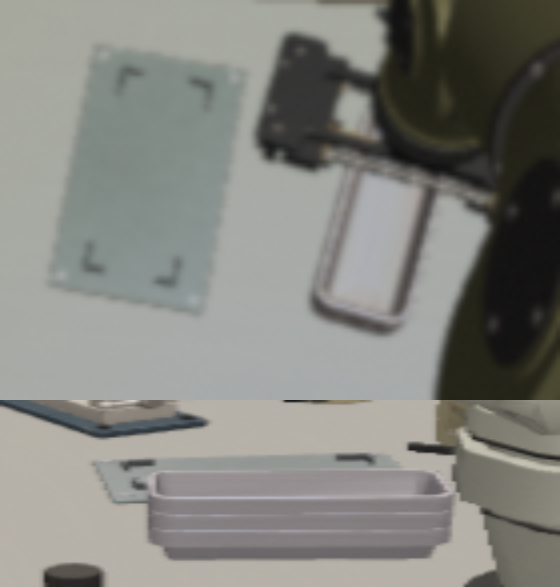

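The gripper is above the stack, centred across it in the top view. Nothing is disturbed. Now I'll go down.

To row units: 0.103 m is 0.2575, 0.08 m is 0.2, 0.003 rad is 0.001.

{"fn": "inch_along", "kwargs": {"deltas": [[[1, 0, -0.0063, 0.125, 0, 0, 0.001], [1, 0, -0.0063, 0.2, 0, 0, 0.001], [1, 0, -0.0063, 0.2575, 0, 0, 0.001], [1, 0, -0.0063, 0.2575, 0, 0, 0.001], [0.6, 0, -0.0063, 0.2575, 0, 0, 0.001], [0.6, 0, -0.0063, 0.2575, 0, 0, 0.001], [0.6, 0, -0.0063, 0.2575, 0, 0, 0.001], [0.6, 0, -0.0063, 0.2575, 0, 0, 0.001], [0.6, 0, -0.0063, 0.2575, 0, 0, 0.001], [0.6, 0, -0.0063, 0.2575, 0, 0, 0.001]]], "clamp_n": 25}}

```text
clock: 3.2
tool_pos: [0.5487, -0.1251, 0.0592]
eef_rot: [0.102, 0.995, 0.0, 0.001]
contact_force: [-0.4, 0.5, 6.7]
opening: 0.743
finger_force: 25.0
```

```bash
python3 -c "from h import *;delta(.548,-.124,.12,78.3)"
```

```text
clk 3.2 pos [ 0.5487 -0.1251  0.0592] yaw 78.28 d [ 0.0007  0.001  -0.0608] rot [ 0.0005  0.0026 -0.0004] op 0.743 F [-0.4  0.5  6.7] grip 25.002007484436035
```

To row units: -0.06 m is -0.15, -0.04 m is -0.1.

{"fn": "inch_along", "kwargs": {"deltas": [[[0.6, 0, 0, -0.025, 0, 0, 0], [0.6, 0, 0, -0.05, 0, 0, 0], [0.6, 0, 0, -0.1, 0, 0, 0], [0.6, 0, 0, -0.15, 0, 0, 0], [0.6, 0, 0, -0.15, 0, 0, 0], [0.6, 0, 0, -0.15, 0, 0, 0]]]}}

```text
clock: 3.8
tool_pos: [0.5477, -0.1255, 0.118]
eef_rot: [0.102, 0.995, -0.0, 0.0]
contact_force: [1.0, -0.1, -1.9]
opening: 0.744
finger_force: 25.0
```

```bash
python3 -c "
from h import *;delta(.5735,.0375,.12,84.4)
t=r.snapshot('top');s=r.snapshot('side')
a=cv2.resize(t[150:250,260:400],None,fx=3,fy=3);b=cv2.resize(s[165:265,250:390],None,fx=3,fy=3)
cv2.imwrite('pics/a2.png',np.vstack([a[:270],b])[:,:,::-1])"
```

```text
clk 3.8 pos [ 0.5477 -0.1255  0.118 ] yaw 78.24 d [ 0.008   0.1649 -0.002 ] rot [-0.      0.0008 -0.1075] op 0.744 F [ 1.  -0.1 -1.9] grip 24.998412430286407
```

View pics/a2.png

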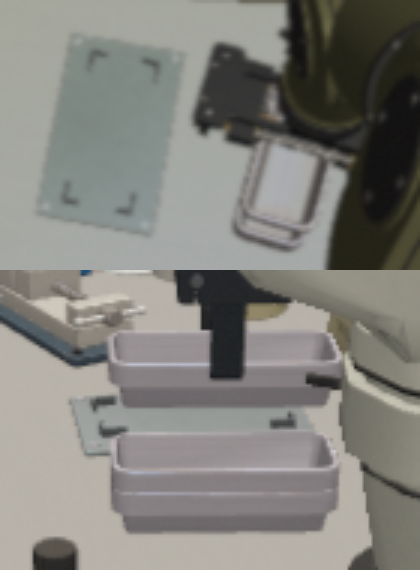

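Only the top tray came up. It hangs level, with the finger at side px (227,350) near the tray's middle, and the other two trays are still nested. Now over to the board.

To row units: 0.165 m is 0.4125, 0.15 m is 0.375, -0.107 rad is -0.0341.

{"fn": "inch_along", "kwargs": {"deltas": [[[0.6, 0.005, 0.1, 0, 0, 0, -0.0095], [0.6, 0.01, 0.2, 0, 0, 0, -0.0191], [0.6, 0.015, 0.3, 0, 0, 0, -0.0286], [0.6, 0.02, 0.375, 0, 0, 0, -0.0341], [0.6, 0.02, 0.4125, 0, 0, 0, -0.0341], [0.6, 0.02, 0.4125, 0.075, 0, 0, -0.0341], [0.6, 0.02, 0.4125, 0.125, 0, 0, -0.0341], [0.6, 0.02, 0.4125, 0.125, 0, 0, -0.0341], [0.6, 0.02, 0.4125, 0.125, 0, 0, -0.0341]]]}}

```text
clock: 4.8
tool_pos: [0.573, 0.0368, 0.0673]
eef_rot: [0.05, 0.999, -0.001, -0.001]
contact_force: [0.6, -0.2, -0.7]
opening: 0.74
finger_force: 25.0
```

```bash
python3 -c "
from h import *;delta(.5735,.0375,.031,84.4)
t=r.snapshot('top');s=r.snapshot('side')
a=cv2.resize(t[150:240,250:350],None,fx=3.5,fy=3.5);b=cv2.resize(s[165:235,260:360],None,fx=7,fy=7)
cv2.imwrite('pics/a3.png',np.hstack([np.pad(a,((0,490-315),(0,0),(0,0)))[:490,:100*7//2],b[:, :450]]) if 0 else b[:,:,::-1]) if 0 else cv2.imwrite('pics/a3.png',b[:,:,::-1])"
```

```text
clk 4.8 pos [0.573  0.0368 0.0673] yaw 84.32 d [-0.0004  0.0008  0.0363] rot [-0.0011 -0.0013 -0.0014] op 0.74 F [ 0.6 -0.2 -0.7] grip 24.998323917388916
```

View pics/a3.png

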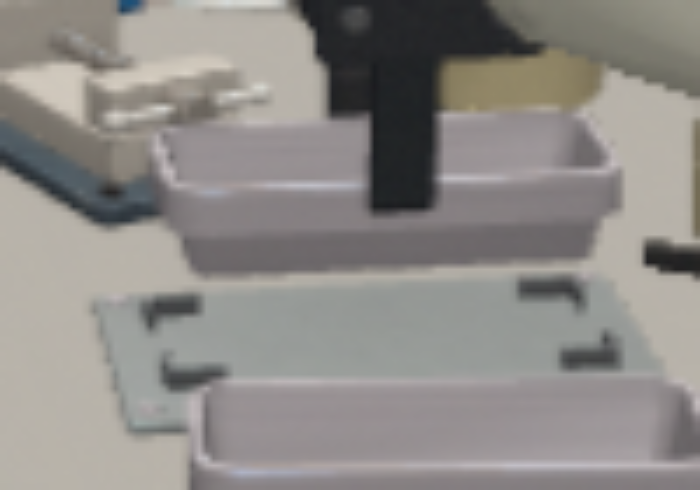

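The tray hangs above the board, with its foot's front corners at about (195,274) and (590,255). I'll check the foot's centre before lowering.

```bash
python3 - <<'E'
from h import *
f=lambda p:((p[0]+.5)/7-.5+260,(p[1]+.5)/7-.5+165)
g=lambda P:np.array(P).round(4)
for z in(.040,.042,.044):
    a,b=plane("side",*f((195,275)),z),plane("side",*f((592,256)),z); d=(b-a)/np.linalg.norm(b-a)
    print(z,g(a),g(b),np.linalg.norm(b-a),"centre",g((a+b)/2+.0245*np.array([-d[1],d[0],0])),np.degrees(np.arctan2(d[1],d[0])))
E
```

```text
0.04 [0.5087 0.0316 0.04  ] [0.6396 0.0187 0.04  ] 0.1315638326087564 centre [0.5765 0.0495 0.04  ] -5.632401911206341
0.042 [0.5075 0.0266 0.042 ] [0.6379 0.0138 0.042 ] 0.13095193916091896 centre [0.5751 0.0446 0.042 ] -5.632401911206301
0.044 [0.5064 0.0216 0.044 ] [0.6361 0.0088 0.044 ] 0.13034004571308153 centre [0.5737 0.0396 0.044 ] -5.632401911206261
```

To row units: 0.036 m is 0.09, 0.03 m is 0.075.

{"fn": "inch_along", "kwargs": {"deltas": [[[0.6, 0, 0.0025, 0.0375, 0, 0, 0], [0.6, 0, 0.0025, 0.0625, 0, 0, 0], [0.6, 0, 0.0025, 0.075, 0, 0, 0], [0.6, 0, 0.0025, 0.0825, 0, 0, 0], [0.6, 0, 0.0025, 0.09, 0, 0, 0], [0.6, 0, 0.0025, 0.09, 0, 0, 0]]]}}

```text
clock: 5.5
tool_pos: [0.5732, 0.0389, 0.0332]
eef_rot: [0.049, 0.999, -0.0, -0.0]
contact_force: [-3.2, -0.3, 9.9]
opening: 0.743
finger_force: 25.0
```

```bash
python3 -c "
from h import *;delta(.5735,.0375,.031,84.4)"
```

```text
clk 5.5 pos [0.5732 0.0389 0.0332] yaw 84.4 d [-0.0005 -0.0014  0.0022] rot [-0.0007 -0.     -0.    ] op 0.743 F [-3.2 -0.3  9.9] grip 25.00036060810089
```

To row units: -0.15 m is -0.375, -0.13 m is -0.325.

{"fn": "inch_along", "kwargs": {"deltas": [[[1, 0, 0, 0, 0, 0, 0], [1, 0, 0, 0, 0, 0, 0], [1, 0, 0, 0, 0, 0, 0], [1, 0, 0, -0.075, 0, 0, 0], [1, 0, 0, -0.2, 0, 0, 0], [1, 0, 0, -0.325, 0, 0, 0], [1, 0, 0, -0.375, 0, 0, 0], [1, 0, 0, -0.375, 0, 0, 0]]]}}

```text
clock: 6.3
tool_pos: [0.5758, 0.0393, 0.185]
eef_rot: [0.049, 0.999, 0.001, 0.003]
contact_force: [-0.3, -0.5, -0.3]
opening: 0.998
finger_force: 0.0
```

```bash
python3 -c "
from h import *;delta(.405,-.276,.10,90)
s=r.snapshot('side')
b=cv2.resize(s[170:240,260:360],None,fx=7,fy=7)
cv2.imwrite('pics/a4.png',b[:,:,::-1])"
```

```text
clk 6.3 pos [0.5758 0.0393 0.185 ] yaw 84.37 d [ 0.1396 -0.3307  0.0835] rot [ 0.0015  0.007  -0.0983] op 0.998 F [-0.3 -0.5 -0.3] grip 0.0
```

View pics/a4.png

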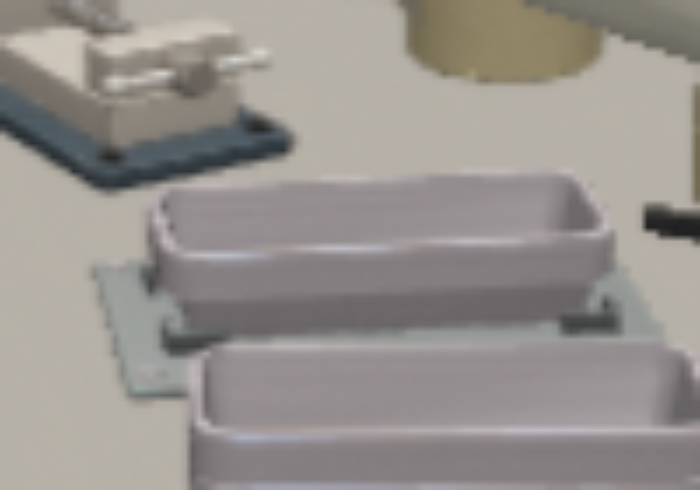

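The tray sits between the stops, with foot corners at about (188,322) and (592,305) and stop legs at about (170) and (610). Its rim runs parallel to the board. Next is the bottle.

To row units: -0.329 m is -0.8225, 0.137 m is 0.3425.

```bash
python3 -c "
from h import *
f=lambda p:((p[0]+.5)/7-.5+260,(p[1]+.5)/7-.5+170)
print(plane('side',*f((158,252)),.04),plane('side',*f((612,234)),.04))
delta(.4065,-.275,.11,84.4)"
```

```text
[0.4946623  0.02393553 0.04      ] [0.64212942 0.00600749 0.04      ]
clk 6.35 pos [0.5744 0.0389 0.1829] yaw 84.38 d [ 0.1365 -0.3289  0.0723] rot [ 0.0007  0.003  -0.0004] op 1.002 F [-0.8 -1.  -0.5] grip 0.0
```

{"fn": "inch_along", "kwargs": {"deltas": [[[1, 0.3425, -0.8225, 0.125, 0, 0, 0], [1, 0.3425, -0.8225, 0.125, 0, 0, 0], [1, 0.3425, -0.8225, 0.125, 0, 0, 0], [1, 0.3425, -0.8225, 0.125, 0, 0, 0], [1, 0.3425, -0.8225, 0.125, 0, 0, 0], [1, 0.3425, -0.8225, 0.125, 0, 0, 0], [1, 0.3425, -0.8225, 0.125, 0, 0, 0], [1, 0.3425, -0.8225, 0.125, 0, 0, 0], [1, 0.3425, -0.8225, 0.125, 0, 0, 0]]]}}

```text
clock: 7.25
tool_pos: [0.4025, -0.2766, 0.13]
eef_rot: [0.051, 0.999, 0.001, -0.002]
contact_force: [0.2, 0.7, 0.3]
opening: 1.0
finger_force: 0.0
```

```bash
python3 -c "
from h import *;delta(.4065,-.275,.037,84.4)"
```

```text
clk 7.25 pos [ 0.4025 -0.2766  0.13  ] yaw 84.11 d [-0.0042  0.0019  0.093 ] rot [ 0.0009 -0.0039 -0.005 ] op 1.0 F [0.2 0.7 0.3] grip 0.0
```

To row units: 0.093 m is 0.2325, 0.09 m is 0.225, -0.005 rad is -0.0016.

```bash
python3 -c "
from h import *
i=r.snapshot('side').astype(int); cv2.imwrite('pics/s5.png',i[:,:,::-1])
n=np.array([.0976,.9952,0]);e=np.array([.9952,-.0976,0]);c=np.array([.5735,.0385,0])
for k in(-.05,0,.05):
  for z in(.040,.048):
    P=proj('side',[c-.033*n+e*k+[0,0,z],c+.033*n+e*k+[0,0,z],c-.0245*n+e*k+[0,0,z-.034]]);print(k,z,P.round(1).tolist())
  u=int(round(P[0][0])); print([ (v,int(i[v,u].sum()//3)) for v in range(192,222)])
"
```

```text
-0.05 0.04 [[294.6, 206.8], [290.8, 196.5], [294.1, 219.2]]
-0.05 0.048 [[294.7, 203.4], [290.8, 193.3], [294.1, 216.0]]
[(192, 57), (193, 128), (194, 178), (195, 183), (196, 182), (197, 157), (198, 152), (199, 154), (200, 150), (201, 154), (202, 153), (203, 153), (204, 150), (205, 156), (206, 183), (207, 147), (208, 136), (209, 136), (210, 136), (211, 136), (212, 130), (213, 114), (214, 111), (215, 111), (216, 109), (217, 108), (218, 139), (219, 184), (220, 159), (221, 153)]
0 0.04 [[316.6, 205.7], [311.7, 195.5], [315.7, 218.1]]
0 0.048 [[316.7, 202.4], [311.7, 192.4], [315.8, 214.9]]
[(192, 183), (193, 183), (194, 183), (195, 175), (196, 156), (197, 151), (198, 153), (199, 151), (200, 153), (201, 154), (202, 153), (203, 154), (204, 168), (205, 165), (206, 140), (207, 133), (208, 134), (209, 135), (210, 135), (211, 131), (212, 113), (213, 113), (214, 113), (215, 110), (216, 109), (217, 137), (218, 158), (219, 177), (220, 159), (221, 151)]
0.05 0.04 [[338.4, 204.6], [332.4, 194.5], [337.1, 217.0]]
0.05 0.048 [[338.5, 201.3], [332.5, 191.4], [337.3, 213.8]]
[(192, 183), (193, 182), (194, 183), (195, 150), (196, 145), (197, 145), (198, 145), (199, 142), (200, 139), (201, 138), (202, 137), (203, 162), (204, 148), (205, 137), (206, 132), (207, 133), (208, 133), (209, 133), (210, 123), (211, 110), (212, 109), (213, 109), (214, 109), (215, 110), (216, 143), (217, 151), (218, 163), (219, 155), (220, 152), (221, 151)]
```

{"fn": "inch_along", "kwargs": {"deltas": [[[1, -0.01, 0.005, 0.075, 0, -0.001, -0.0016], [1, -0.01, 0.005, 0.15, 0, -0.001, -0.0016], [1, -0.01, 0.005, 0.225, 0, -0.001, -0.0016], [1, -0.01, 0.005, 0.2325, 0, -0.001, -0.0016], [0.2, -0.01, 0.005, 0.2325, 0, -0.001, -0.0016], [0.2, -0.01, 0.005, 0.2325, 0, -0.001, -0.0016], [0.2, -0.01, 0.005, 0.2325, 0, -0.001, -0.0016], [0.2, -0.01, 0.005, 0.2325, 0, -0.001, -0.0016], [0.2, -0.01, 0.005, 0.2325, 0, -0.001, -0.0016], [0.2, -0.01, 0.005, 0.2325, 0, -0.001, -0.0016]]], "clamp_n": 12}}

```text
clock: 8.3
tool_pos: [0.4093, -0.2738, 0.0391]
eef_rot: [0.047, 0.999, -0.0, 0.002]
contact_force: [0.2, 0.4, 0.4]
opening: 0.479
finger_force: 0.0[ WARN:0@0.776] global loadsave.cpp:1063 imwrite_ Unsupported depth image for selected encoder is fallbacked to CV_8U.
```

The tray is flat on the board: rim and foot rows match z = 0.040 and 0.006. I'll finish closing on the bottle and lift it.

{"fn": "inch_along", "kwargs": {"deltas": [[[0.2, 0, 0, 0, 0, 0, 0], [0.2, 0, 0, 0, 0, 0, 0], [0.2, 0, 0, 0, 0, 0, 0], [0.2, 0, 0, 0, 0, 0, 0]]], "clamp_n": 12}}

```text
clock: 8.7
tool_pos: [0.4092, -0.2738, 0.0388]
eef_rot: [0.046, 0.999, -0.0, 0.002]
contact_force: [0.1, -0.2, 1.8]
opening: 0.384
finger_force: 11.8
```

{"fn": "inch_along", "kwargs": {"deltas": [[[0.2, 0, 0, -0.025, 0, 0, 0], [0.2, 0, 0, -0.1, 0, 0, 0], [0.2, 0, 0, -0.225, 0, 0, 0], [0.2, 0, 0, -0.3, 0, 0, 0], [0.2, 0, 0, -0.3, 0, 0, 0]]]}}

```text
clock: 9.2
tool_pos: [0.4107, -0.2743, 0.1627]
eef_rot: [0.047, 0.999, -0.001, 0.005]
contact_force: [0.8, -1.1, -0.8]
opening: 0.381
finger_force: 11.8
```

```bash
python3 -c "
from h import *
n=np.array([.0976,.9952,0]);e=np.array([.9952,-.0976,0]);c=np.array([.5735,.0385,0])
print(c+.027*e,c-.03*e)
delta(*(c+.027*e)[:2],.12,84.4)"
```

```text
[0.6003704 0.0358648 0.       ] [0.543644 0.041428 0.      ]
clk 9.2 pos [ 0.4107 -0.2743  0.1627] yaw 84.67 d [-0.1595  0.3266  0.0435] rot [-0.0025  0.01    0.0046] op 0.381 F [ 0.8 -1.1 -0.8] grip 11.805517170578241
```

To row units: 0.326 m is 0.815, -0.12 m is -0.3, 0.008 rad is 0.0025.

{"fn": "inch_along", "kwargs": {"deltas": [[[0.2, -0.05, 0.1, 0, 0, 0.0025, 0.0013], [0.2, -0.1, 0.2, 0, 0, 0.0025, 0.0013], [0.2, -0.15, 0.3, 0, 0, 0.0025, 0.0013], [0.2, -0.2, 0.4, 0, 0, 0.0025, 0.0013], [0.2, -0.25, 0.5, 0, 0, 0.0025, 0.0013], [0.2, -0.3, 0.6, 0, 0, 0.0025, 0.0013], [0.2, -0.35, 0.725, 0, 0, 0.0025, 0.0013], [0.2, -0.3975, 0.815, 0, 0, 0.0025, 0.0013], [0.2, -0.3975, 0.815, 0.075, 0, 0.0025, 0.0013], [0.2, -0.3975, 0.815, 0.1075, 0, 0.0025, 0.0013]]]}}

```text
clock: 10.2
tool_pos: [0.5957, 0.0377, 0.1136]
eef_rot: [0.047, 0.999, -0.0, -0.005]
contact_force: [-1.5, -1.3, -0.9]
opening: 0.383
finger_force: 11.8
```

{"fn": "inch_along", "kwargs": {"deltas": [[[0.2, 0, 0, 0, 0, 0, 0], [0.2, 0, 0, 0, 0, 0, 0]]]}}

```text
clock: 10.4
tool_pos: [0.5966, 0.0346, 0.1159]
eef_rot: [0.049, 0.999, -0.001, -0.003]
contact_force: [0.2, 0.3, -0.7]
opening: 0.386
finger_force: 11.8
```

```bash
python3 -c "
from h import *
i=r.snapshot('side'); cv2.imwrite('pics/s6.png',i[:,:,::-1])
P=r.get_state()['tool_pos']; u,v=proj('side',P-[0,0,.02])[0]; print(u,v)
m=((i[:,:,0]>i[:,:,2]*2.0)&(i[:,:,0]>40)&(i[:,:,0]<150)).astype(np.uint8); n,l,s,ce=cv2.connectedComponentsWithStats(m)
for k in range(1,n):
  if s[k,4]>60: print(s[k],ce[k])
print('exp side edges/base',proj('side',P-[0,0,.0388]))
delta(.6004,.0359,.048,84.4)"
```

```text
324.99877823794606 177.01047849401905
[ 481    3   79   17 1079] [520.5347544   11.22150139]
[388   7  53  16 722] [413.48199446  14.21606648]
[515  54  23  27 464] [525.31896552  65.1487069 ]
[482  90  54  15 462] [511.92424242  96.88961039]
[317 163  13  23 203] [321.63054187 176.23152709]
[458 220  13   9 101] [464.08910891 223.94059406]
exp side edges/base [[324.80447887 184.79975392]]
clk 10.45 pos [0.5973 0.0349 0.1166] yaw 84.35 d [-0.0034  0.0014  0.0685] rot [-0.0008 -0.0051 -0.001 ] op 0.385 F [-0.3 -0.1 -1. ] grip 11.804840415716171
```

To row units: 0.071 m is 0.1775, 0.001 m is 0.0025, -0.003 rad is -0.001.

{"fn": "inch_along", "kwargs": {"deltas": [[[0.2, -0.0075, 0.0025, 0.075, 0, -0.001, 0], [0.2, -0.0075, 0.0025, 0.125, 0, -0.001, 0], [0.2, -0.0075, 0.0025, 0.15, 0, -0.001, 0], [0.2, -0.0075, 0.0025, 0.1625, 0, -0.001, 0], [0.2, -0.0075, 0.0025, 0.17, 0, -0.001, 0], [0.2, -0.0075, 0.0025, 0.175, 0, -0.001, 0], [0.2, -0.0075, 0.0025, 0.1775, 0, -0.001, 0], [0.2, -0.0075, 0.0025, 0.1775, 0, -0.001, 0]]]}}

```text
clock: 11.25
tool_pos: [0.6011, 0.0366, 0.0465]
eef_rot: [0.049, 0.999, -0.0, 0.0]
contact_force: [-0.6, -0.5, 5.1]
opening: 0.383
finger_force: 11.8
```

To row units: -0.11 m is -0.275, -0.08 m is -0.2.

{"fn": "inch_along", "kwargs": {"deltas": [[[0.7, 0, 0, 0, 0, 0, 0], [0.7, 0, 0, 0, 0, 0, 0], [1, 0, 0, 0, 0, 0, 0], [1, 0, 0, 0, 0, 0, 0], [1, 0, 0, -0.075, 0, 0, 0], [1, 0, 0, -0.2, 0, 0, 0], [1, 0, 0, -0.275, 0, 0, 0], [1, 0, 0, -0.275, 0, 0, 0]]]}}

```text
clock: 12.05
tool_pos: [0.6034, 0.0378, 0.1596]
eef_rot: [0.049, 0.999, 0.001, 0.003]
contact_force: [0.5, 0.4, -0.8]
opening: 0.999
finger_force: 0.0
```

```bash
python3 -c "
from h import *
delta(.3905,.377,.11,84.4)"
```

```text
clk 12.05 pos [0.6034 0.0378 0.1596] yaw 84.44 d [0.2451 0.3168 0.0488] rot [0.0025 0.0064 0.0007] op 0.999 F [ 0.5  0.4 -0.8] grip 0.0
```

To row units: 0.316 m is 0.79, 0.244 m is 0.61, 0.004 rad is 0.0013.

{"fn": "inch_along", "kwargs": {"deltas": [[[1, 0.61, 0.79, 0, 0, 0.0013, 0], [1, 0.61, 0.79, 0, 0, 0.0013, 0], [1, 0.61, 0.79, 0, 0, 0.0013, 0], [1, 0.61, 0.79, 0, 0, 0.0013, 0], [1, 0.61, 0.79, 0, 0, 0.0013, 0], [1, 0.61, 0.79, 0, 0, 0.0013, 0], [1, 0.61, 0.79, 0, 0, 0.0013, 0], [1, 0.61, 0.79, 0, 0, 0.0013, 0], [1, 0.61, 0.79, 0, 0, 0.0013, 0], [1, 0.61, 0.79, 0, 0, 0.0013, 0]]]}}

```text
clock: 13.05
tool_pos: [0.3867, 0.376, 0.1549]
eef_rot: [0.047, 0.999, -0.0, -0.004]
contact_force: [0.3, -0.3, -0.4]
opening: 1.001
finger_force: 0.0
```

```bash
python3 -c "
from h import *
delta(.3905,.377,.035,84.4)
i=r.snapshot('side'); cv2.imwrite('pics/s7.png',i[:,:,::-1])
m=((i[:,:,0]>i[:,:,2]*2.0)&(i[:,:,0]>40)&(i[:,:,0]<150)).astype(np.uint8); n,l,s,ce=cv2.connectedComponentsWithStats(m)
print([s[k] for k in range(1,n) if s[k,4]>60])
print(proj('side',[[.6011,.0366,.078],[.6011,.0366,.068],[.6011,.0366,.04]]))
"
```

```text
clk 13.05 pos [0.3867 0.376  0.1549] yaw 84.67 d [-0.0046  0.0015  0.1199] rot [-0.001  -0.007   0.0047] op 1.001 F [ 0.3 -0.3 -0.4] grip 0.0
[array([ 481,    3,   79,   17, 1079], dtype=int32), array([388,   7,  53,  16, 722], dtype=int32), array([515,  54,  23,  27, 463], dtype=int32), array([482,  90,  54,  15, 456], dtype=int32), array([318, 192,  13,  12, 143], dtype=int32), array([458, 220,  13,   9, 101], dtype=int32)]
[[326.19208179 184.33190906]
 [326.08603688 188.4327487 ]
 [325.79413365 199.78438245]]
```

The bottle stands in the tray. Now the vial.

To row units: 0.12 m is 0.3, 0.11 m is 0.275, -0.004 rad is -0.0013.

{"fn": "inch_along", "kwargs": {"deltas": [[[1, -0.0075, 0.0025, 0.1, 0, -0.0013, 0.0013], [1, -0.0075, 0.0025, 0.2, 0, -0.0013, 0.0013], [1, -0.0075, 0.0025, 0.275, 0, -0.0013, 0.0013], [1, -0.0075, 0.0025, 0.3, 0, -0.0013, 0.0013], [0.1, -0.0075, 0.0025, 0.3, 0, -0.0013, 0.0013], [0.1, -0.0075, 0.0025, 0.3, 0, -0.0013, 0.0013], [0.1, -0.0075, 0.0025, 0.3, 0, -0.0013, 0.0013], [0.1, -0.0075, 0.0025, 0.3, 0, -0.0013, 0.0013], [0.1, -0.0075, 0.0025, 0.3, 0, -0.0013, 0.0013], [0.1, -0.0075, 0.0025, 0.3, 0, -0.0013, 0.0013]]], "clamp_n": 12}}

```text
clock: 14.1
tool_pos: [0.3907, 0.3762, 0.0362]
eef_rot: [0.05, 0.999, 0.0, -0.001]
contact_force: [0.2, 0.2, 0.2]
opening: 0.48
finger_force: 0.0
```

{"fn": "inch_along", "kwargs": {"deltas": [[[0.1, 0, 0, 0, 0, 0, 0], [0.1, 0, 0, 0, 0, 0, 0], [0.1, 0, 0, 0, 0, 0, 0], [0.1, 0, 0, 0, 0, 0, 0], [0.1, 0, 0, 0, 0, 0, 0]]]}}

```text
clock: 14.6
tool_pos: [0.3905, 0.376, 0.0357]
eef_rot: [0.05, 0.999, 0.0, -0.001]
contact_force: [0.4, 0.7, 1.0]
opening: 0.289
finger_force: 12.0
```

To row units: -0.12 m is -0.3, -0.04 m is -0.1.

{"fn": "inch_along", "kwargs": {"deltas": [[[0.1, 0, 0, -0.025, 0, 0, 0], [0.1, 0, 0, -0.1, 0, 0, 0], [0.1, 0, 0, -0.225, 0, 0, 0], [0.1, 0, 0, -0.3, 0, 0, 0], [0.1, 0, 0, -0.3, 0, 0, 0]]]}}

```text
clock: 15.1
tool_pos: [0.3925, 0.3779, 0.1602]
eef_rot: [0.051, 0.999, 0.003, 0.002]
contact_force: [0.2, 0.4, -2.0]
opening: 0.289
finger_force: 12.0
```

```bash
python3 -c "
from h import *
delta(.5436,.0414,.12,84.4)"
```

```text
clk 15.1 pos [0.3925 0.3779 0.1602] yaw 84.2 d [-0.1842 -0.3198  0.0385] rot [ 0.0069  0.003  -0.0036] op 0.289 F [ 0.2  0.4 -2. ] grip 11.96852132678032
```

To row units: -0.319 m is -0.7975, -0.28 m is -0.7, 0.003 rad is 0.001.

{"fn": "inch_along", "kwargs": {"deltas": [[[0.1, -0.05, -0.0875, 0, 0.001, 0.0003, 0], [0.1, -0.1, -0.175, 0, 0.001, 0.0003, 0], [0.1, -0.15, -0.2625, 0, 0.001, 0.0003, 0], [0.1, -0.2, -0.35, 0, 0.001, 0.0003, 0], [0.1, -0.25, -0.4375, 0, 0.001, 0.0003, 0], [0.1, -0.3, -0.525, 0, 0.001, 0.0003, 0], [0.1, -0.35, -0.6125, 0, 0.001, 0.0003, 0], [0.1, -0.4, -0.7, 0, 0.001, 0.0003, 0], [0.1, -0.46, -0.7975, 0, 0.001, 0.0003, 0], [0.1, -0.46, -0.7975, 0.075, 0.001, 0.0003, 0]]]}}

```text
clock: 16.1
tool_pos: [0.5463, 0.0307, 0.1267]
eef_rot: [0.057, 0.998, -0.004, 0.002]
contact_force: [0.0, -0.6, -0.7]
opening: 0.288
finger_force: 12.0
```

{"fn": "inch_along", "kwargs": {"deltas": [[[0.1, 0, 0, 0, 0, 0, 0], [0.1, 0, 0, 0, 0, 0, 0], [0.1, 0, 0, 0, 0, 0, 0]]]}}

```text
clock: 16.4
tool_pos: [0.5414, 0.042, 0.126]
eef_rot: [0.049, 0.999, -0.001, -0.001]
contact_force: [0.4, 0.7, -0.0]
opening: 0.289
finger_force: 12.0
```

```bash
python3 -c "
from h import *
delta(.5436,.0414,.043,84.4)"
```

```text
clk 16.4 pos [0.5414 0.042  0.126 ] yaw 84.4 d [-0.0025 -0.0002  0.083 ] rot [-0.0018 -0.0029 -0.0001] op 0.289 F [ 0.4  0.7 -0. ] grip 11.968176662921906
```

To row units: 0.084 m is 0.21, 0.083 m is 0.2075, -0.002 rad is -0.0006.

{"fn": "inch_along", "kwargs": {"deltas": [[[0.1, -0.005, 0, 0.075, 0, -0.0006, 0], [0.1, -0.005, 0, 0.15, 0, -0.0006, 0], [0.1, -0.005, 0, 0.18, 0, -0.0006, 0], [0.1, -0.005, 0, 0.195, 0, -0.0006, 0], [0.1, -0.005, 0, 0.2025, 0, -0.0006, 0], [0.1, -0.005, 0, 0.2075, 0, -0.0006, 0], [0.1, -0.005, 0, 0.21, 0, -0.0006, 0], [0.1, -0.005, 0, 0.21, 0, -0.0006, 0]]]}}

```text
clock: 17.2
tool_pos: [0.5443, 0.0407, 0.0433]
eef_rot: [0.05, 0.999, -0.001, 0.001]
contact_force: [-0.5, 0.4, 7.7]
opening: 0.291
finger_force: 12.0
```

To row units: -0.16 m is -0.4, -0.13 m is -0.325.

{"fn": "inch_along", "kwargs": {"deltas": [[[0.6, 0, 0, 0, 0, 0, 0], [0.6, 0, 0, 0, 0, 0, 0], [1, 0, 0, 0, 0, 0, 0], [1, 0, 0, 0, 0, 0, 0], [1, 0, 0, 0, 0, 0, 0], [1, 0, 0, -0.075, 0, 0, 0], [1, 0, 0, -0.2, 0, 0, 0], [1, 0, 0, -0.325, 0, 0, 0], [1, 0, 0, -0.4, 0, 0, 0]]]}}

```text
clock: 18.1
tool_pos: [0.5445, 0.0404, 0.2047]
eef_rot: [0.05, 0.999, -0.001, 0.001]
contact_force: [1.3, 1.3, 0.2]
opening: 1.003
finger_force: 0.0
```

{"fn": "inch_along", "kwargs": {"deltas": [[[1, 0.125, 0.125, 0, 0, 0, 0], [1, 0.125, 0.25, 0, 0, 0, 0], [1, 0.125, 0.375, 0, 0, 0, 0], [1, 0.125, 0.5, 0, 0, 0, 0], [1, 0.125, 0.625, 0, 0, 0, 0], [1, 0.125, 0.625, 0, 0, 0, 0], [1, 0.125, 0.625, 0, 0, 0, 0]]]}}

```text
clock: 18.8
tool_pos: [0.518, 0.2974, 0.2003]
eef_rot: [0.048, 0.999, -0.0, -0.001]
contact_force: [-0.2, -0.4, -0.6]
opening: 1.0
finger_force: 0.0
```

```bash
python3 -c "
from h import *
t=r.snapshot('top');s=r.snapshot('side')
a=cv2.resize(t[150:240,260:380],None,fx=5,fy=3.3);b=cv2.resize(s[170:255,255:375],None,fx=5,fy=3.5)
cv2.imwrite('pics/z.png',np.vstack([a,b])[:,:,::-1])"
```

```text
(no output)
```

View pics/z.png

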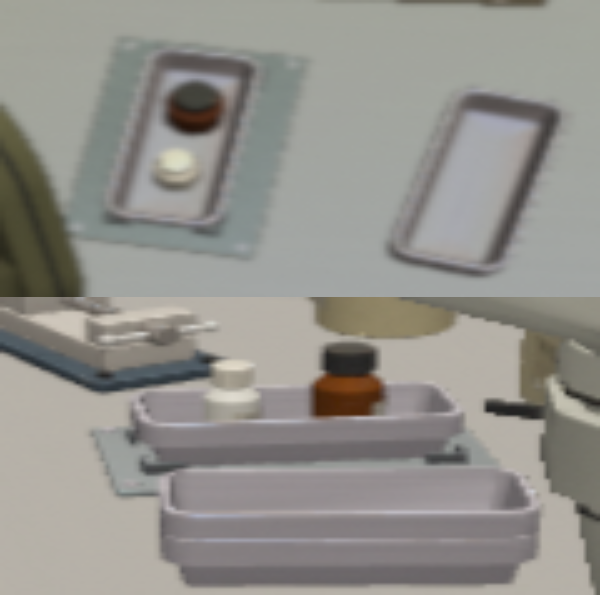

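The tray sits flat between the stops. The bottle (350,380) and the white vial (233,390) stand upright in it, the other two trays are still nested, and the gripper is clear.

```bash
python3 -c "
from plant import r
print(r.finish_job())"
```

```text
the job is handed in; nothing more can be done
None
```

The job is done and handed in at about 19 s: the top tray sits flat between the stops with the dropper bottle and white-cap vial upright in it, the other two trays are still nested, and the arm never went to the blue-cap vial.

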